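# Square up a row of folded fans with a straightedge

### The job

Pick up the straightedge by its grip and use its edge to push the row of five loose folded fans along the board until every pivot end sits against the sprung stop bar in one straight line. Press the row there gently for about half a second, just until the stop bar gives a little (more than 6 N, never more than 16 N), touching fans and stop bar with nothing but the straightedge pushing the fans. Then lay the straightedge flat back on its cork rest and let go, leaving the fans lined up against the stop and the glue pot, fan box and brush where they were.

Things in the scene. Friction and masses are not known exactly. Their poses are not given: they have to be found in the camera images.
- board: Squaring board fixed to the bench: a wooden board 240 x 300 x 12 mm, its top faced with a green gridded cutting mat. Origin: centre of its underside, on the bench; x runs along the row of fans, y points along the fans towards the stop bar. Its mat lies 12 mm above the bench. A dark wooden housing block 200 x 24 mm, 24 mm above the mat, is fixed at the +y edge (y = 124 to 148 mm).
- stop: Cream stop bar, 200 (x) x 16 (y) x 22 mm (z, from 2 to 24 mm above the mat), on springs in front of the housing, its face 100 mm in +y from the board's centre. Origin: on the mat, mid-length, in the plane of the working face; axes as the board's, +y points into the bar. It starts to give at about 3 N along +y, then takes about 6 N per mm, bottoms at 6 mm, and springs back when let go.
- ruler_grip (a point): Grip of the adjustable straightedge lying on the cork rest: a dark wooden block 50 (x) x 26 (y) x 46 mm (z) on top of an aluminium blade. This point: on the grip's axis, 44 mm above the blade's underside, 20 mm below the grip's top; x along the blade, y across it. Grasp it across the 26 mm, fingers down to 20 mm or more above the blade's underside. About 0.35 kg in all.
- ruler_foot (a point): Level of the straightedge's underside, 44 mm below ruler_grip, same axes. Blade: 240 (x) x 36 (y) x 18 mm, its +y side (graduated) is the working edge. It is firmly clamped square to the grip, but at a crosswise setting that differs each time and is not measured: the working edge lies 10 to 26 mm in +y from this point, so feel for contact.
- rest: Cork rest pad, 280 (x) x 75 (y) x 3 mm, fixed on the bench; origin: centre of its underside. The straightedge starts on it, lengthways along x. Lay it back with its grip over the middle of the pad.
- fan1_butt (a point): Middle of the pivot end of folded fan 1 of 5 (counted along the board's x), 7 mm above the mat. The fan is a rigid closed bundle of bamboo ribs and white paper, 20 (x) x 150 (y) x 14 mm (z), 25 to 55 g, lying loose on the mat; +y points out of the pivot end towards the stop bar, and the fan reaches 150 mm back along -y from here.
- fan2_butt (a point): Middle of the pivot end of folded fan 2 of 5 (counted along the board's x), 7 mm above the mat. The fan is a rigid closed bundle of bamboo ribs and white paper, 20 (x) x 150 (y) x 14 mm (z), 25 to 55 g, lying loose on the mat; +y points out of the pivot end towards the stop bar, and the fan reaches 150 mm back along -y from here.
- fan3_butt (a point): Middle of the pivot end of folded fan 3 of 5 (counted along the board's x), 7 mm above the mat. The fan is a rigid closed bundle of bamboo ribs and white paper, 20 (x) x 150 (y) x 14 mm (z), 25 to 55 g, lying loose on the mat; +y points out of the pivot end towards the stop bar, and the fan reaches 150 mm back along -y from here.
- fan4_butt (a point): Middle of the pivot end of folded fan 4 of 5 (counted along the board's x), 7 mm above the mat. The fan is a rigid closed bundle of bamboo ribs and white paper, 20 (x) x 150 (y) x 14 mm (z), 25 to 55 g, lying loose on the mat; +y points out of the pivot end towards the stop bar, and the fan reaches 150 mm back along -y from here.
- fan5_butt (a point): Middle of the pivot end of folded fan 5 of 5 (counted along the board's x), 7 mm above the mat. The fan is a rigid closed bundle of bamboo ribs and white paper, 20 (x) x 150 (y) x 14 mm (z), 25 to 55 g, lying loose on the mat; +y points out of the pivot end towards the stop bar, and the fan reaches 150 mm back along -y from here.
- gluepot: Blue lidded glue pot, 56 mm across, 65 mm high, standing on the bench beyond the board; bystander. Origin: centre of its underside.
- fanbox: Teal lidded fan box, 204 x 89 x 36 mm, left of the board; bystander. Origin: centre of its underside.
- brush: Paste brush lying on the bench at the left, near the robot; bystander. Origin: underside, mid-length.
Things that resemble listed ones, but are neither listed nor needed, are in the scene too. Leave any yellow look-alike of the part that bears ruler_grip alone. What is shaped like the part that bears fan5_butt but turquoise is not meant.

How it is judged (in metres and radians):
On the way, in this order (a step that is already met when the one before it is completed fails the run):
1. the straightedge is lifted clear of its rest (height (world z) of ruler_grip above 0.055 m), for 0.1 s.
2. all five pivot ends are against the stop bar (within 2.5 mm) and the row presses it with 6 to 16 N, for 0.3 s (y of fan1_butt in the frame of stop between -0.0025 and 0.0025 m and y of fan2_butt in the frame of stop between -0.0025 and 0.0025 m and y of fan3_butt in the frame of stop between -0.0025 and 0.0025 m and y of fan4_butt in the frame of stop between -0.0025 and 0.0025 m and y of fan5_butt in the frame of stop between -0.0025 and 0.0025 m and contact force between stop and anything else above 6 N and height (world z) of ruler_grip above 0.05 m), for 0.3 s.
At the end, for the whole second after the job is handed in: All five fans lie flat on the board, pointing at the stop bar within 0.1 rad, with every pivot end within 2.5 mm of the stop bar's face; the straightedge lies flat on its cork rest, lengthways within 0.2 rad, its middle within 40 mm along and 25 mm across of the rest's middle, and is released (y of fan1_butt in the frame of stop between -0.0025 and 0.0025 m and y of fan2_butt in the frame of stop between -0.0025 and 0.0025 m and y of fan3_butt in the frame of stop between -0.0025 and 0.0025 m and y of fan4_butt in the frame of stop between -0.0025 and 0.0025 m and y of fan5_butt in the frame of stop between -0.0025 and 0.0025 m and angle between each of fan1_butt, fan2_butt, fan3_butt, fan4_butt, fan5_butt's own z axis and vertical below 0.08 rad and angle between the y axis of each of fan1_butt, fan2_butt, fan3_butt, fan4_butt, fan5_butt and the y axis of stop, either way round below 0.1 rad and y of ruler_grip in the frame of rest between -0.025 and 0.025 m and x of ruler_grip in the frame of rest between -0.04 and 0.04 m and angle between the x axis of ruler_grip and the x axis of rest, either way round below 0.2 rad and angle between ruler_grip's own z axis and vertical below 0.06 rad and height (world z) of ruler_grip below 0.051 m); the robot touches nothing.
It fails at once if the stop bar is pressed with more than 16 N (contact force between stop and anything else above 16 N).
It fails at once if the straightedge, fingers or arm push on the stop bar directly instead of through the fans (contact force between stop and ruler above 1 N or contact force between stop and the fingers above 1 N or contact force between stop and the arm above 1 N).
It fails at once if the gripper or arm pushes a fan directly instead of with the straightedge (contact force between any of fan1, fan2, fan3, fan4, fan5 and the fingers above 1 N or contact force between any of fan1, fan2, fan3, fan4, fan5 and the arm above 1 N).
It fails at once if a bystander (glue pot, fan box, brush) is moved more than 15 mm (distance of any of gluepot, fanbox, brush from where it was at the start of the episode above 0.015 m).
It also fails if it takes over 56 s, if anything falls off the work surface, if the arm or the gripper's body presses on something with over 40 N, if the wrist force passes 120 N, or if a joint passes its speed limit or range.

### The arm

A 6-joint arm with a two-finger parallel gripper is mounted at the origin on the work surface. World frame = base frame: x ahead of the robot, y to its left, z up, the work surface at z = 0. Lengths are in mm, angles in degrees, forces in N, time in s.
With the tool pointing down it reaches from about 325 to 775 mm from the base axis. Payload 5.5 kg.
Tool frame: the origin (TCP) lies between the finger pads; the fingertips stand manip.nose_length ahead of it and the grasp point (between the pads) lies 8 mm behind it (manip.nose_length is the distance from the TCP to the fingertips, in mm); z points along the fingers, y is the line along which they close (so a half turn about z gives the same grasp; the last joint's range is limited). The gripper opens to 88 mm and grips with 3 to 60 N. Pads are 20 mm wide; open, the fingers measure 115 mm over their backs; the gripper's body (75 mm by 178 mm) begins 61 mm behind the grasp point.
Start: joints at [-3.249, 5.22, 70.514, -0, 104.267, -3.249], TCP at [600.014, -0.003, 233.631] pointing down, gripper open.
Joint ranges: [-164.24, 164.24], [-49.07, 125.15], [9.68, 141.18], [-86.29, 266.29], [3.28, 154.24], [-151.56, 151.56]. Speed limits (degrees/s): [147.25, 147.25, 172.46, 180, 180, 180].

### API

Orientations are given as [roll, pitch, yaw] about the fixed x, y, z axes, in that order (R = Rz(yaw) Ry(pitch) Rx(roll)).
In Python, from bench import manip, viewer, order gives the robot as it stands. The module is installed in compiled form; this text tells all that it offers.
- The arm moves only by the tool apply_moves, never from a script. Its argument "steps" is a list of rows, each a list of 3 entries, a list of its own where there are three numbers: the opening, from 0 (shut) to 1 (fully open), then the shift along the tool's x, y, z in m, then the turn, a rotation vector about the tool's x, y, z in rad. A call has exactly 10 rows; each row shifts and turns the commanded pose from where the row before left it, along the tool's axes as they then stand; what a row does not reach is not made up. A row lasts 1/10 s, in which the tool goes at most 50 mm and 8.59 degrees, less where a joint would pass 70% of its speed; a pose out of reach is approached as far as the arm can. A call with a gripper value outside its range is refused whole. The fingers move at their own pace and stop on an object; the grip force is fixed at half the most. Time passes only in rows, so rows that do not move let the fingers close, or fill a call up. It gives the time, the measured TCP pose, the force, the opening and the grip force at its end, in the units of the state.
- manip.get_state(): the state, without advancing time (a new reading comes with each control period).
- viewer.capture(name): name is "scene" or "side" or "wrist"; returns a dict with "pixels" (420x560x3 uint8, red, green, blue), "range_z" (420x560 float32, mm along the optical axis (not along the pixel's ray), 0 where there is no reading), "intrinsics" (3x3 intrinsics, pixels), "k1" (the pictures are not rectified: a ray, as slopes to the right and down, at radius r is drawn at 1 + k1 r^2 times it, then the intrinsics apply), "rvec" (rotation vector, rad) and "tvec" (3), from world to camera coordinates, as OpenCV has them. Camera axes: x right, y down, z forward; pixel columns grow to the right and rows downward; lengths in mm; the calibration is good to about 2 mm. A picture is of the moment at which its call begins.
- order.close_job(): hands the job in; it is judged then, once.
The state is a dict: "clock": time; "joint_pos": joint angles; "qd": joint speeds; "joint_torque": joint torques, N m; "eef_pos": TCP position; "eef_rot": TCP orientation; "force": force on the tool from outside, world axes, zero at the start; "ft_torque": the same for the moment, N m; "opening": opening from 0.0 (shut) to 1.0 (fully open); "grip_force": force on a finger pad.
Only numpy, scipy, OpenCV 4.12 (cv2) and the standard library are available. Lean on these libraries where they do the work, as an engineer would, in place of code of your own. Each camera call takes 0.05 s, during which the arm holds its last target. There are 200 camera calls.

## Working session

There is one attempt and no reset: what is moved stays moved. The work goes in short steps, Python scripts to look and compute and a tool call to move; the robot and the scene stay as the last step left them, time stands still between calls to the robot, and variables do not carry over. Pictures are saved under pics/ and viewed, at most 10 in all, crops included, and the job is handed in when it is done.

Besides the shell and the picture viewer there is one more tool, called after "Request:" as name(argument=value, ...) on one line, values as JSON. apply_moves: Moves the arm, as the interface text tells. Its arguments: {"type":"object","properties":{"steps":{"type":"array"}},"required":["steps"]}

```bash
mkdir -p pics; cat > h.py <<'E'
import numpy as np, cv2, pickle
from bench import manip, viewer, order
def cap(n,save=None):
    c=viewer.capture(n)
    if save: cv2.imwrite('pics/'+save+'.png',c['pixels'][:,:,::-1])
    return c
def rays(c,uv):
    K=np.array(c['intrinsics']);uv=np.atleast_2d(np.asarray(uv,float))
    k=np.ravel(c['k1'])[0]
    n=cv2.undistortPoints(uv.reshape(-1,1,2),K,np.array([k,0,0,0,0.])).reshape(-1,2)
    R=cv2.Rodrigues(np.array(c['rvec'],float))[0];t=np.array(c['tvec'],float).ravel()
    return -R.T@t, np.c_[n,np.ones(len(n))]@R
def onplane(c,uv,z):
    o,d=rays(c,uv);return o+d*((z-o[2])/d[:,2])[:,None]
def cloud(c):
    v,u=np.mgrid[:420,:560];o,d=rays(c,np.c_[u.ravel(),v.ravel()])
    return (o+d*c['range_z'].reshape(-1,1)).reshape(420,560,3)
E
python3 - <<'E'
from h import *
print(manip.get_state()); print(manip.nose_length)
a=cap('scene','s1');b=cap('side','d1')
pickle.dump((a,b),open('c1.pkl','wb'))
for c in(a,b):print(rays(c,[[280,210]]),c['k1'])
E
```

```text
{'clock': 0.0, 'joint_pos': array([-3.24821922e+00,  5.26238276e+00,  7.05808439e+01, -1.96405980e-04,
        1.04266505e+02, -3.24864064e+00]), 'qd': array([-0.01962434, -0.00319234,  0.01889732,  0.01954952,  0.0490114 ,
        0.01986204]), 'joint_torque': array([-3.13584051e-04, -4.46447504e+01, -4.06449509e+01,  6.96761138e-02,
        2.93726998e-02, -1.50731516e-04]), 'eef_pos': array([5.99728025e+02, 1.72600277e-02, 2.32524650e+02]), 'eef_rot': array([-1.79890434e+02, -6.02827129e-03,  9.00003674e+01]), 'force': array([-0.12942056,  0.06092229, -0.28451223]), 'ft_torque': array([-0.04032826, -0.04896458, -0.00236169]), 'grip_force': 0.0, 'opening': 0.9997443743621849}
11.0
(array([1005.78166935,  708.22959223,  797.52023629]), array([[-0.39667156, -0.62341864, -0.67399436]])) -0.05161401376192391
(array([-209.28161646, 1104.00935581,  817.85737069]), array([[ 0.51352652, -0.70939731, -0.48291563]])) -0.07637174720110707
```

View pics/s1.png

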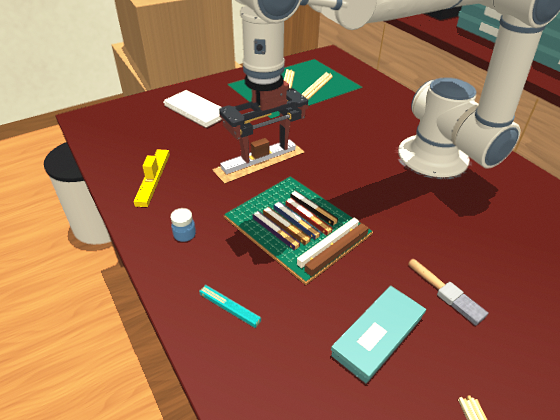

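View pics/d1.png

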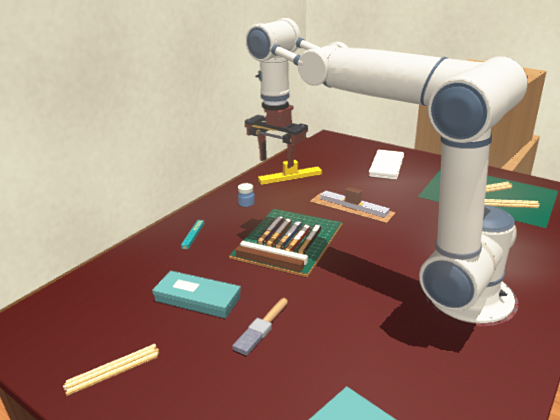

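The straightedge is either the grey blade with a dark brown grip, at scene (262,150) / side (353,197), or the all-yellow piece at scene (150,180). The grey one on the cork fits, since the yellow one is the excluded look-alike. The five fans lie on the green mat at scene (290,220). The turquoise one at (230,305) is not meant.

```bash
python3 - <<'E'
from h import *
a,b=pickle.load(open('c1.pkl','rb'))
im=a['pixels'][140:290,200:390,::-1]
cv2.imwrite('pics/crop1.png',cv2.resize(im,None,fx=4,fy=4,interpolation=cv2.INTER_CUBIC)[:600,:760])
for n,c in(('scene',a),('side',b)):
    P=cloud(c);hsv=cv2.cvtColor(c['pixels'],cv2.COLOR_RGB2HSV);ok=c['range_z']>0
    X,Y,Z=P[...,0],P[...,1],P[...,2]
    roi=ok&(X>350)&(X<850)&(Y>-350)&(Y<350)
    # grip: top of dark brown block at z~69
    print(n,'mat frac')
    cork=roi&(Z>-3)&(Z<8)&(hsv[...,0]>8)&(hsv[...,0]<22)&(hsv[...,1]>80)&(hsv[...,2]>120)&(Y<0)&(Y>-250)
    grip=roi&(Z>45)&(Z<80)&(Y<-30)&(Y>-300)
    mat=roi&(Z>7)&(Z<17)&(hsv[...,0]>60)&(hsv[...,0]<90)&(hsv[...,1]>80)
    blade=roi&(Z>15)&(Z<28)&(hsv[...,1]<60)&(Y<-30)&(Y>-250)
    cream=roi&(Z>27)&(Z<45)&(Y>0)&(hsv[...,2]>150)
    fans=roi&(Z>20)&(Z<31)&(Y>-100)&(Y<200)
    for k,m in dict(cork=cork,grip=grip,mat=mat,blade=blade,cream=cream).items():
        p=P[m]; 
        if len(p)<5: print(k,len(p));continue
        r=cv2.minAreaRect(p[:,:2].astype(np.float32))
        print(k,len(p),'mean',p.mean(0).round(1),'rect',np.round(r[0],1),np.round(r[1],1),round(r[2],1))
E
```

```text
scene mat frac
cork 525 mean [ 512.8 -212.5    2.7] rect [ 591.3 -226.5] [410.4 288.1] 35.0
grip 515 mean [ 672.8 -134.9   61.1] rect [ 629.8 -164.5] [414.1  50.2] 29.0
mat 3758 mean [589.1  39.4  11.6] rect [623.3  62.5] [431.6 301.2] 12.5
blade 257 mean [ 491.8 -206.4   20.4] rect [ 584.8 -140.1] [219.5 463.2] 90.0
cream 1314 mean [513.4 177.1  34.7] rect [508.2 176.5] [203.  347.1] 0.1
side mat frac
cork 422 mean [ 487.7 -209.2    1.5] rect [ 602.6 -192.6] [242.3 465.9] 72.0
grip 287 mean [ 623.  -157.3   59.3] rect [ 627.7 -155.9] [251.  345.2] 83.7
mat 1232 mean [527.7  19.   11. ] rect [608.3 141.7] [424.5 458.2] 11.2
blade 209 mean [ 477.1 -215.6   19.4] rect [ 577.  -139.8] [451.7 219.5] 0.1
cream 478 mean [506.8 173.3  33.6] rect [514.7 176.4] [353.8 196.6] 80.6
```

View pics/crop1.png

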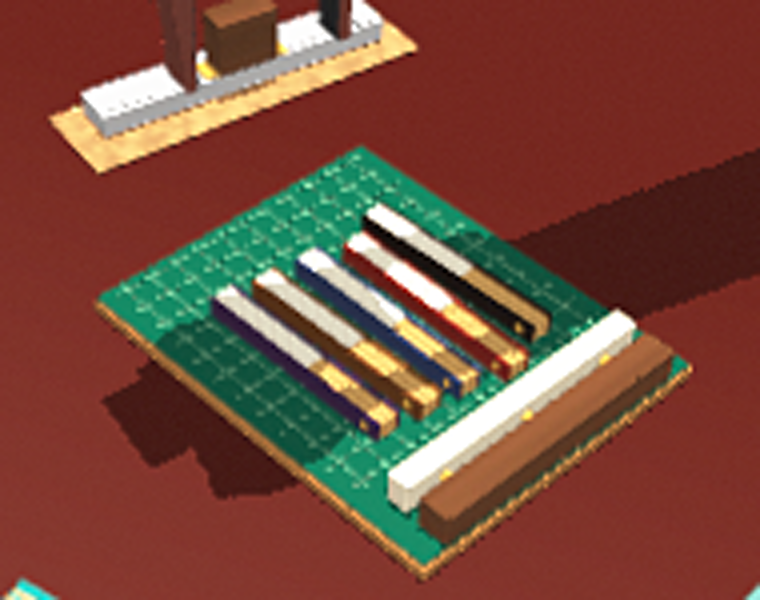

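The crop confirms a dark brown grip on a grey blade lying on cork, with brass feet at the grip base. It also shows five fans, purple, brown, blue, red and black, with their pivot ends towards the cream stop bar. I'll cast the corner pixels onto their planes.

```bash
python3 - <<'E'
from h import *
a,b=pickle.load(open('c1.pkl','rb'))
def f(n,pts,z):
    p=onplane(a,np.array(pts,float)/4+[200-.4,140-.4],z); print(n,p[:,:2].round(1).tolist())
    d=np.diff(p[:,:2],axis=0);print('   len',np.hypot(*d.T).round(1),'ang',np.degrees(np.arctan2(d[:,1],d[:,0])).round(1))
f('board L,T,R,B',[(97,302),(362,147),(692,368),(424,570)],12)
f('stop face top',[(390,474),(620,311)],36)
f('stop back top',[(410,484),(636,323)],36)
f('cork L,B,R',[(50,120),(100,172),(417,47)],3)
f('blade top L, B, R',[(82,95),(103,123),(382,25)],21)
f('grip top L,B,R',[(205,12),(223,30),(277,10)],69)
f('fan butts',[(380,415),(424,398),(465,375),(512,355),(536,323)],26)
f('fan tails',[(228,290),(268,275),(312,252),(358,237),(376,208)],26)
E
```

```text
board L,T,R,B [[677.5, -75.7], [444.4, -124.2], [387.2, 167.8], [619.6, 213.1]]
   len [238.1 297.5 236.8] ang [-168.3  101.1   11. ]
stop face top [[609.3, 161.2], [412.1, 122.3]]
   len [201.] ang [-168.8]
stop back top [[603.8, 173.3], [410.4, 136.0]]
   len [197.] ang [-169.1]
cork L,B,R [[616.2, -276.7], [612.0, -204.0], [334.3, -216.8]]
   len [ 72.8 277.9] ang [  93.4 -177.4]
blade top L, B, R [[592.4, -269.5], [594.3, -231.9], [356.3, -233.6]]
   len [ 37.7 237.9] ang [  87.1 -179.6]
grip top L,B,R [[497.5, -254.2], [497.5, -227.7], [451.5, -230.0]]
   len [26.4 46.1] ang [  90.  -177.2]
fan butts [[583.6, 112.1], [553.4, 113.9], [521.2, 110.7], [486.4, 111.4], [456.6, 96.1]]
   len [30.3 32.4 34.8 33.5] ang [ 176.5 -174.3  178.8 -152.8]
fan tails [[607.0, -29.2], [577.9, -28.4], [542.0, -32.9], [508.3, -30.1], [482.0, -48.9]]
   len [29.  36.2 33.9 32.3] ang [ 178.4 -172.8  175.3 -144.5]
```

Request:
apply_moves(steps=[[1, [-0.04, -0.021, 0], [0, 0, 0]], [1, [-0.04, -0.021, 0], [0, 0, 0]], [1, [-0.04, -0.021, 0], [0, 0, 0]], [1, [-0.04, -0.021, 0], [0, 0, 0]], [1, [-0.04, -0.021, 0], [0, 0, 0]], [1, [-0.04, -0.02, 0], [0, 0, 0]], [1, [0, 0, 0.01], [0, 0, 0.149]], [1, [0, 0, 0.01], [0, 0, 0.149]], [1, [0, 0, 0.01], [0, 0, 0.149]], [1, [0, 0, 0.01], [0, 0, 0.149]]])

```text
clock: 1.1
eef_pos: [474.7, -240.1, 192.7]
eef_rot: [-179.9, 0.0, 55.5]
force: [-1.3, -0.5, -0.1]
opening: 0.998
grip_force: 0.0
```

Request:
apply_moves(steps=[[1, [0, 0, 0.01], [0, 0, 0.149]], [1, [0, 0, 0.01], [0, 0, 0.149]], [1, [0, 0, 0.01], [0, 0, 0.149]], [1, [0, 0, 0.01], [0, 0, 0.149]], [1, [0, 0, 0.01], [0, 0, 0.149]], [1, [0, 0, 0.01], [0, 0, 0.149]], [1, [0, 0, 0], [0, 0, 0.06]], [1, [0, 0, 0], [0, 0, 0]], [1, [0, 0, 0], [0, 0, 0]], [1, [0, 0, 0], [0, 0, 0]]])

```text
clock: 2.1
eef_pos: [475.1, -240.0, 133.8]
eef_rot: [180.0, -0.0, 1.3]
force: [1.0, -0.5, -0.1]
opening: 0.997
grip_force: 0.0
```

```bash
python3 - <<'E'
from h import *
c=cap('wrist','w1');s=manip.get_state();print(s['eef_pos'],s['eef_rot'],s['clock'])
pickle.dump(c,open('w1.pkl','wb'))
P=cloud(c);ok=c['range_z']>0
for n,lo,hi in(('griptop',60,75),('blade',15,27)):
    m=(ok&(P[...,2]>lo)&(P[...,2]<hi)).astype(np.uint8)
    k,l,st,ce=cv2.connectedComponentsWithStats(m)
    for i in range(1,k):
        if st[i,4]>300:
            r=cv2.minAreaRect(P[l==i][:,:2].astype(np.float32));print(n,st[i],ce[i],np.round(r[0],1),np.round(r[1],1),round(r[2],2),P[l==i][:,2].mean())
E
```

```text
[ 475.10895618 -240.05048128  133.87299625] [ 1.79987820e+02 -1.90136264e-02  1.25210693e+00] 2.15
griptop [ 271  193   35   65 2164] [287.56007394 224.45933457] [ 472.5 -247.8] [49.8 25.6] 1.03 67.31296457423605
blade [  0  14  19  33 369] [ 5.92140921 32.67208672] [609.3 -29. ] [11.7 22.9] 72.26 20.466444062405206
blade [  0  58  27  34 608] [10.92434211 75.13651316] [579.  -20.8] [20.4 23.2] 12.23 22.757813157763586
blade [ 272   64   50  248 7867] [296.40574552 172.23121902] [ 479.6 -253.9] [225.9  38.1] 0.34 21.612943170213047
blade [  0 105  39  31 833] [ 17.26290516 119.63865546] [544.5 -20.7] [20.1 29.9] 10.55 24.06270195052983
blade [  0 148  42  29 843] [ 19.21589561 161.58956109] [510.1 -16.6] [19.9 31. ] 10.08 24.485844074159363
blade [   0  178   70   38 1403] [ 34.03136137 195.97362794] [478.9 -22.5] [22.6 57.8] 12.68 24.95490939548482
```

View pics/w1.png

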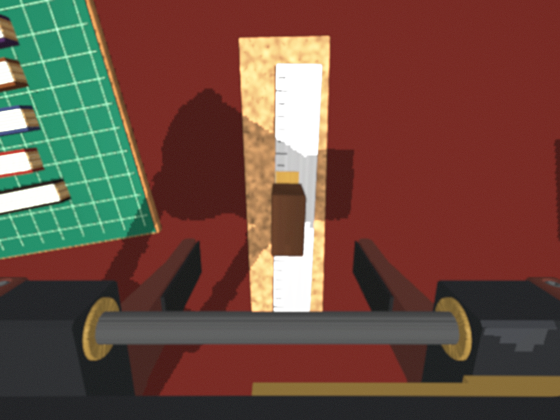

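The wrist view shows the brown grip at (288,224) on the blade, between the fingers. Measured size is 50x26 at z=67, as described. I'll descend to TCP z≈41 and grip.

Request:
apply_moves(steps=[[1, [-0.002, 0.005, 0.01], [0, 0, 0]], [1, [0, 0, 0.014], [0, 0, 0]], [1, [0, 0, 0.014], [0, 0, 0]], [1, [0, 0, 0.014], [0, 0, 0]], [1, [0, 0, 0.014], [0, 0, 0]], [1, [0, 0, 0.014], [0, 0, 0]], [1, [0, 0, 0.012], [0, 0, 0]], [1, [0, 0, 0], [0, 0, 0]], [0, [0, 0, 0], [0, 0, 0]], [0, [0, 0, 0], [0, 0, 0]]])

```text
clock: 3.15
eef_pos: [473.6, -245.3, 42.6]
eef_rot: [180.0, -0.1, 1.2]
force: [-0.4, 0.1, -1.0]
opening: 0.858
grip_force: 0.0
```

Request:
apply_moves(steps=[[0, [0, 0, 0], [0, 0, 0]], [0, [0, 0, 0], [0, 0, 0]], [0, [0, 0, 0], [0, 0, 0]], [0, [0, 0, 0], [0, 0, 0]], [0, [0, 0, 0], [0, 0, 0]], [0, [0, 0, 0], [0, 0, 0]], [0, [0, 0, 0], [0, 0, 0]], [0, [0, 0, 0], [0, 0, 0]], [0, [0, 0, 0], [0, 0, 0]], [0, [0, 0, 0], [0, 0, 0]]])

```text
clock: 4.15
eef_pos: [473.2, -245.3, 41.8]
eef_rot: [180.0, -0.0, 1.2]
force: [0.1, -1.8, 2.0]
opening: 0.293
grip_force: 30.0
```

Gripped at 25.8 mm. Next I'll lift, carry it behind the fans, and square it to the board.

Request:
apply_moves(steps=[[0, [0, 0, -0.01], [0, 0, 0]], [0, [0, 0, -0.014], [0, 0, 0]], [0, [0, 0, -0.014], [0, 0, 0]], [0, [0, 0, -0.002], [0, 0, 0]], [0, [0.014, -0.027, 0], [0, 0, 0]], [0, [0.015, -0.028, 0], [0, 0, 0]], [0, [0.015, -0.028, 0], [0, 0, 0]], [0, [0.015, -0.028, 0], [0, 0, 0]], [0, [0.014, -0.028, 0], [0, 0, 0]], [0, [0.014, -0.027, 0], [0, 0, 0]]])

```text
clock: 5.15
eef_pos: [557.1, -75.9, 81.8]
eef_rot: [-180.0, -0.0, 1.2]
force: [-0.3, -0.5, -3.4]
opening: 0.292
grip_force: 30.0
```

Request:
apply_moves(steps=[[0, [0, 0, 0], [0, 0, -0.04]], [0, [0, 0, 0], [0, 0, -0.05]], [0, [0, 0, 0], [0, 0, -0.05]], [0, [0, 0, 0], [0, 0, -0.035]], [0, [0, 0, 0], [0, 0, 0]], [0, [0, 0, 0], [0, 0, 0]], [0, [0, 0, 0], [0, 0, 0]], [0, [0, 0, 0], [0, 0, 0]], [0, [0, 0, 0], [0, 0, 0]], [0, [0, 0, 0], [0, 0, 0]]])

```text
clock: 6.15
eef_pos: [556.6, -77.3, 81.6]
eef_rot: [-180.0, 0.0, 11.2]
force: [0.2, 0.2, -2.8]
opening: 0.289
grip_force: 30.0
```

```bash
python3 - <<'E'
from h import *
a=cap('scene','s2');w=cap('wrist','w2');s=manip.get_state();print(s['eef_pos'],s['eef_rot'],s['force'],s['clock'])
pickle.dump((a,w),open('c2.pkl','wb'))
print('pot',onplane(a,[[182,235]],20))
P=cloud(w);ok=w['range_z']>0
o=np.array([532.2,45.3]);th=np.radians(11.2);B=np.array([[np.cos(th),np.sin(th)],[-np.sin(th),np.cos(th)]])
for n,lo,hi in(('blade',50,65),('fans',19,29)):
    m=(ok&(P[...,2]>lo)&(P[...,2]<hi)).astype(np.uint8)
    k,l,st,ce=cv2.connectedComponentsWithStats(m)
    for i in range(1,k):
        if st[i,4]>300:
            q=(P[l==i][:,:2]-o)@B.T;r=cv2.minAreaRect(q.astype(np.float32));print(n,ce[i].round(),np.round(r[0],1),np.round(r[1],1),round(r[2],2),P[l==i][:,2].mean().round(1),'y',np.percentile(q[:,1],[1,99]).round(1))
im=np.vstack([cv2.resize(a['pixels'][130:290,190:390],(500,400)),]);
cv2.imwrite('pics/v2.png',np.hstack([im,w['pixels'][:400,:300]])[:,:,::-1])
E
```

```text
[556.62264628 -77.2797216   81.62915424] [-1.79999598e+02  2.48120294e-03  1.12137291e+01] [ 1.07893258 -0.42820352 -3.42639922] 6.25
pot [[799.66398222 -56.33989289  20.        ]]
blade [291. 122.] [  60.6 -131.2] [ 37.3 118.6] 89.5 61.4 y [-149.3 -114.2]
blade [287. 363.] [ -84.8 -131.3] [36.  33.8] 88.99 61.3 y [-148.5 -113.4]
fans [113. 139.] [ 63.1 -14.3] [ 20.8 149.4] 0.46 25.7 y [-88.3  57.4]
fans [109. 184.] [32.4 -8.6] [ 21.6 150.5] 0.44 25.7 y [-83.2  64.2]
fans [111. 228.] [-0.2 -4.9] [150.9  21.3] 89.03 25.6 y [-79.7  68.4]
fans [103. 268.] [-33.    5.5] [151.8  21.5] 88.74 25.4 y [-69.7  77.6]
fans [ 77. 302.] [-62.4  30.3] [13.5 71.7] 0.76 24.6 y [-3.4 62.7]
```

View pics/v2.png

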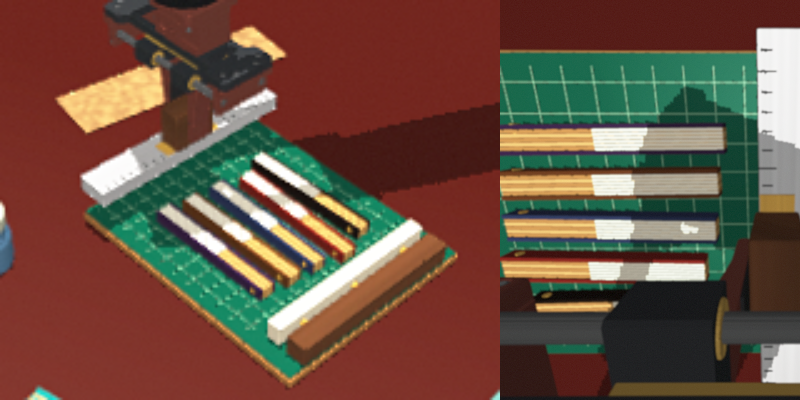

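Blade edge is at board y≈-113 and the fan tails run from -89 to -70, with everything parallel. Lowering and starting to push.

Request:
apply_moves(steps=[[0, [0, 0, 0.009], [0, 0, 0]], [0, [0, 0, 0.009], [0, 0, 0]], [0, [0, 0, 0.009], [0, 0, 0]], [0, [0, 0, 0], [0, 0, 0]], [0, [0, -0.004, 0], [0, 0, 0]], [0, [0, -0.004, 0], [0, 0, 0]], [0, [0, -0.004, 0], [0, 0, 0]], [0, [0, -0.004, 0], [0, 0, 0]], [0, [0, -0.003, 0], [0, 0, 0]], [0, [0, -0.002, 0], [0, 0, 0]]])

```text
clock: 7.25
eef_pos: [552.6, -56.3, 54.8]
eef_rot: [180.0, -0.0, 11.2]
force: [0.8, -0.5, -2.4]
opening: 0.296
grip_force: 30.0
```

Request:
apply_moves(steps=[[0, [0, -0.002, 0], [0, 0, 0]], [0, [0, -0.002, 0], [0, 0, 0]], [0, [0, -0.002, 0], [0, 0, 0]], [0, [0, -0.002, 0], [0, 0, 0]], [0, [0, -0.002, 0], [0, 0, 0]], [0, [0, -0.002, 0], [0, 0, 0]], [0, [0, -0.002, 0], [0, 0, 0]], [0, [0, -0.002, 0], [0, 0, 0]], [0, [0, -0.002, 0], [0, 0, 0]], [0, [0, -0.002, 0], [0, 0, 0]]])

```text
clock: 8.25
eef_pos: [548.7, -36.9, 54.7]
eef_rot: [180.0, -0.0, 11.2]
force: [0.3, -0.9, -2.2]
opening: 0.295
grip_force: 30.0
```

Request:
apply_moves(steps=[[0, [0, -0.002, 0], [0, 0, 0]], [0, [0, -0.002, 0], [0, 0, 0]], [0, [0, -0.002, 0], [0, 0, 0]], [0, [0, -0.002, 0], [0, 0, 0]], [0, [0, -0.002, 0], [0, 0, 0]], [0, [0, -0.002, 0], [0, 0, 0]], [0, [0, -0.001, 0], [0, 0, 0]], [0, [0, -0.001, 0], [0, 0, 0]], [0, [0, -0.001, 0], [0, 0, 0]], [0, [0, -0.001, 0], [0, 0, 0]]])

```text
clock: 9.25
eef_pos: [545.5, -21.4, 54.7]
eef_rot: [180.0, -0.0, 11.2]
force: [1.0, -1.3, -3.8]
opening: 0.293
grip_force: 30.0
```

```bash
python3 - <<'E'
from h import *
a=cap('scene');d=cap('side');s=manip.get_state();print(s['eef_pos'],s['force'],s['clock'])
cv2.imwrite('pics/v3.png',np.hstack([cv2.resize(a['pixels'][180:290,220:380],(480,330)),cv2.resize(d['pixels'][200:276,225:305],(320,304)).repeat(1,0) if 0 else cv2.resize(d['pixels'][200:280,230:310],(320,330))])[:,:,::-1])
E
```

```text
[545.5079184  -21.19366251  54.61916718] [ 0.42691899 -0.32754006 -2.76147408] 9.35
```

View pics/v3.png

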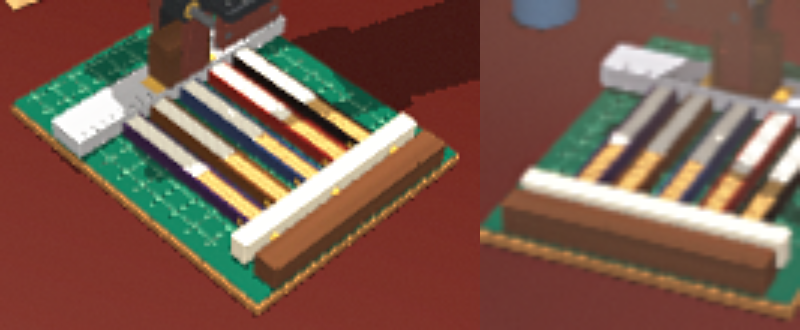

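The picture shows all five fans against the blade, with their pivot ends a few mm short of the bar. From here I'll creep.

Request:
apply_moves(steps=[[0, [0, -0.0005, 0], [0, 0, 0]], [0, [0, -0.0005, 0], [0, 0, 0]], [0, [0, -0.0005, 0], [0, 0, 0]], [0, [0, -0.0005, 0], [0, 0, 0]], [0, [0, -0.0005, 0], [0, 0, 0]], [0, [0, -0.0003, 0], [0, 0, 0]], [0, [0, -0.0002, 0], [0, 0, 0]], [0, [0, 0, 0], [0, 0, 0]], [0, [0, 0, 0], [0, 0, 0]], [0, [0, 0, 0], [0, 0, 0]]])

```text
clock: 10.35
eef_pos: [545.0, -18.4, 54.6]
eef_rot: [-180.0, 0.0, 11.2]
force: [-0.4, 0.1, -3.0]
opening: 0.295
grip_force: 30.0
```

Request:
apply_moves(steps=[[0, [0, -0.0003, 0], [0, 0, 0]], [0, [0, -0.0003, 0], [0, 0, 0]], [0, [0, -0.0002, 0], [0, 0, 0]], [0, [0, -0.0002, 0], [0, 0, 0]], [0, [0, -0.0001, 0], [0, 0, 0]], [0, [0, 0, 0], [0, 0, 0]], [0, [0, 0, 0], [0, 0, 0]], [0, [0, 0, 0], [0, 0, 0]], [0, [0, 0, 0], [0, 0, 0]], [0, [0, 0, 0], [0, 0, 0]]])

```text
clock: 11.35
eef_pos: [544.8, -17.3, 54.6]
eef_rot: [-180.0, -0.0, 11.2]
force: [-0.1, -1.7, -3.2]
opening: 0.295
grip_force: 30.0
```

Request:
apply_moves(steps=[[0, [0, -0.0003, 0], [0, 0, 0]], [0, [0, -0.0003, 0], [0, 0, 0]], [0, [0, -0.0002, 0], [0, 0, 0]], [0, [0, -0.0002, 0], [0, 0, 0]], [0, [0, 0, 0], [0, 0, 0]], [0, [0, 0, 0], [0, 0, 0]], [0, [0, 0, 0], [0, 0, 0]], [0, [0, 0, 0], [0, 0, 0]], [0, [0, 0, 0], [0, 0, 0]], [0, [0, 0, 0], [0, 0, 0]]])

```text
clock: 12.35
eef_pos: [544.7, -16.9, 54.7]
eef_rot: [179.9, -0.0, 11.2]
force: [1.5, -4.4, -3.4]
opening: 0.296
grip_force: 30.0
```

Request:
apply_moves(steps=[[0, [0, -0.0003, 0], [0, 0, 0]], [0, [0, -0.0003, 0], [0, 0, 0]], [0, [0, -0.0002, 0], [0, 0, 0]], [0, [0, 0, 0], [0, 0, 0]], [0, [0, 0, 0], [0, 0, 0]], [0, [0, 0, 0], [0, 0, 0]], [0, [0, 0, 0], [0, 0, 0]], [0, [0, 0, 0], [0, 0, 0]], [0, [0, 0, 0], [0, 0, 0]], [0, [0, 0, 0], [0, 0, 0]]])

```text
clock: 13.35
eef_pos: [544.6, -16.5, 54.7]
eef_rot: [179.9, -0.0, 11.2]
force: [2.4, -6.4, -4.4]
opening: 0.289
grip_force: 30.0
```

```bash
python3 - <<'E'
from h import *
for i in range(4):
    cap('wrist');s=manip.get_state();print(s['eef_pos'].round(1),s['force'].round(1),s['ft_torque'].round(2),s['clock'])
E
```

```text
[544.6 -16.5  54.7] [ 2.2 -5.7 -4.6] [-1.22 -0.22  0.26] 13.4
[544.7 -16.5  54.7] [ 1.8 -6.5 -3.8] [-1.24 -0.31  0.3 ] 13.45
[544.7 -16.5  54.7] [ 2.6 -6.6 -4.1] [-1.21 -0.25  0.31] 13.5
[544.6 -16.5  54.7] [ 1.5 -6.2 -5. ] [-1.19 -0.3   0.22] 13.55
```

Force grows about 2.8 N per commanded mm, so another 1.5 mm should bring it to about 10 N. Then hold.

Request:
apply_moves(steps=[[0, [0, -0.0004, 0], [0, 0, 0]], [0, [0, -0.0004, 0], [0, 0, 0]], [0, [0, -0.0004, 0], [0, 0, 0]], [0, [0, -0.0003, 0], [0, 0, 0]], [0, [0, 0, 0], [0, 0, 0]], [0, [0, 0, 0], [0, 0, 0]], [0, [0, 0, 0], [0, 0, 0]], [0, [0, 0, 0], [0, 0, 0]], [0, [0, 0, 0], [0, 0, 0]], [0, [0, 0, 0], [0, 0, 0]]])

```text
clock: 14.55
eef_pos: [544.6, -15.9, 54.9]
eef_rot: [179.8, -0.0, 11.2]
force: [1.9, -9.2, -4.6]
opening: 0.295
grip_force: 30.0
```

```bash
python3 - <<'E'
from h import *
for i in range(3):
    w=cap(['wrist','side','scene'][i]);s=manip.get_state();print(s['eef_pos'].round(1),s['eef_rot'].round(2),s['force'].round(1),s['ft_torque'].round(2),s['clock'])
P=cloud(w);m=(w['range_z']>0)
im=cv2.resize(w['pixels'][180:290,220:380],(800,550));cv2.imwrite('pics/v4.png',im[:,:,::-1])
E
```

```text
[544.6 -15.9  54.8] [ 1.798e+02 -3.000e-02  1.118e+01] [ 2.5 -8.5 -3.5] [-1.74 -0.4   0.32] 14.6
[544.6 -15.9  54.8] [ 1.798e+02 -3.000e-02  1.118e+01] [ 0.8 -9.1 -4.5] [-1.74 -0.34  0.38] 14.65
[544.6 -15.9  54.8] [ 1.798e+02 -3.000e-02  1.118e+01] [ 2.3 -8.3 -3.2] [-1.74 -0.39  0.27] 14.7
```

View pics/v4.png

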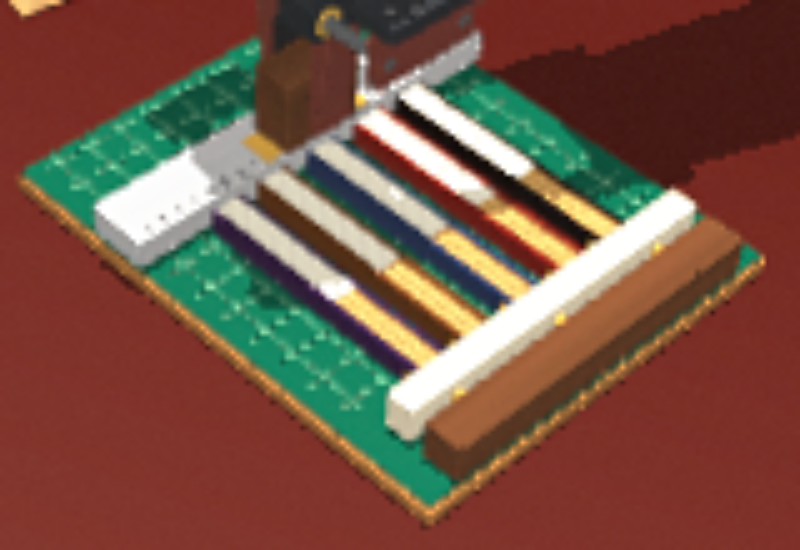

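The bar is giving and all five fans are seated on it, at about 9 N. I'll add a little for margin, hold, then back off slowly.

Request:
apply_moves(steps=[[0, [0, -0.0003, 0], [0, 0, 0]], [0, [0, -0.0003, 0], [0, 0, 0]], [0, [0, 0, 0], [0, 0, 0]], [0, [0, 0, 0], [0, 0, 0]], [0, [0, 0, 0], [0, 0, 0]], [0, [0, 0, 0], [0, 0, 0]], [0, [0, 0, 0], [0, 0, 0]], [0, [0, 0, 0], [0, 0, 0]], [0, [0, 0, 0], [0, 0, 0]], [0, [0, 0, 0], [0, 0, 0]]])

```text
clock: 15.7
eef_pos: [544.5, -15.6, 54.9]
eef_rot: [179.8, -0.0, 11.2]
force: [2.4, -10.5, -4.9]
opening: 0.295
grip_force: 30.0
```

Request:
apply_moves(steps=[[0, [0, 0.0003, 0], [0, 0, 0]], [0, [0, 0.0003, 0], [0, 0, 0]], [0, [0, 0.0003, 0], [0, 0, 0]], [0, [0, 0.0003, 0], [0, 0, 0]], [0, [0, 0.0003, 0], [0, 0, 0]], [0, [0, 0.0003, 0], [0, 0, 0]], [0, [0, 0.0003, 0], [0, 0, 0]], [0, [0, 0.0003, 0], [0, 0, 0]], [0, [0, 0.0003, 0], [0, 0, 0]], [0, [0, 0.0003, 0], [0, 0, 0]]])

```text
clock: 16.7
eef_pos: [544.7, -16.7, 54.7]
eef_rot: [180.0, -0.0, 11.2]
force: [0.6, -4.3, -4.5]
opening: 0.295
grip_force: 30.0
```

Request:
apply_moves(steps=[[0, [0, 0.0004, 0], [0, 0, 0]], [0, [0, 0.0004, 0], [0, 0, 0]], [0, [0, 0.0004, 0], [0, 0, 0]], [0, [0, 0.0005, 0], [0, 0, 0]], [0, [0, 0.001, 0], [0, 0, 0]], [0, [0, 0.002, 0], [0, 0, 0]], [0, [0, 0.004, 0], [0, 0, 0]], [0, [0, 0.005, 0], [0, 0, 0]], [0, [0, 0.005, 0], [0, 0, 0]], [0, [0, 0, 0], [0, 0, 0]]])

```text
clock: 17.7
eef_pos: [548.3, -35.6, 54.6]
eef_rot: [180.0, 0.0, 11.2]
force: [-0.8, 0.7, -3.1]
opening: 0.295
grip_force: 30.0
```

```bash
python3 - <<'E'
from h import *
w=cap('scene');s=manip.get_state();print(s['eef_pos'].round(1),s['eef_rot'].round(2),s['force'].round(1),s['clock'])
d=cap('side')
im=np.hstack([cv2.resize(w['pixels'][190:280,260:380],(400,300)),cv2.resize(d['pixels'][205:265,230:310],(400,300))]);cv2.imwrite('pics/v5.png',im[:,:,::-1])
E
```

```text
[548.3 -35.3  54.6] [-1.7999e+02  1.0000e-02  1.1170e+01] [ 0.7  0.5 -2.6] 17.75
```

View pics/v5.png

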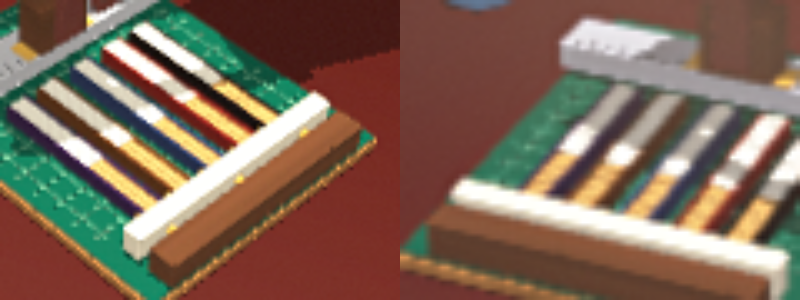

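Request:
apply_moves(steps=[[0, [0, 0, -0.009], [0, 0, 0]], [0, [0, 0, -0.009], [0, 0, 0]], [0, [0, 0, -0.009], [0, 0, 0]], [0, [0, 0.015, 0], [0, 0, 0]], [0, [0, 0.014, 0], [0, 0, 0]], [0, [0, 0.014, 0], [0, 0, 0]], [0, [0, 0, 0], [0, 0, 0]], [0, [0, 0, 0], [0, 0, 0]], [0, [0, 0, 0], [0, 0, 0]], [0, [0, 0, 0], [0, 0, 0]]])

```text
clock: 18.8
eef_pos: [556.5, -76.6, 81.4]
eef_rot: [-180.0, 0.0, 11.2]
force: [0.3, -0.9, -2.6]
opening: 0.294
grip_force: 30.0
```

```bash
python3 - <<'E'
from h import *
w=cap('wrist');s=manip.get_state();print(s['eef_pos'],s['eef_rot'],s['force'],s['clock'])
P=cloud(w);ok=w['range_z']>0
o=np.array([532.2,45.3]);th=np.radians(11.2);B=np.array([[np.cos(th),np.sin(th)],[-np.sin(th),np.cos(th)]])
for n,lo,hi in(('fans',19,29),('stop',31,40)):
    m=(ok&(P[...,2]>lo)&(P[...,2]<hi)).astype(np.uint8)
    k,l,st,ce=cv2.connectedComponentsWithStats(m)
    for i in range(1,k):
        if st[i,4]>200:
            q=(P[l==i][:,:2]-o)@B.T;r=cv2.minAreaRect(q.astype(np.float32));print(n,ce[i].round(),np.round(r[0],1),np.round(r[1],1),round(r[2],2),'y',np.percentile(q[:,1],[1,99]).round(1))
E
```

```text
[556.50910274 -76.54899393  81.53250623] [-1.79988522e+02  7.06057504e-03  1.12499380e+01] [-0.21644442  0.678094   -3.38036679] 18.85
fans [ 86. 137.] [64.   5.1] [115.9  20.1] 89.64 y [-52.2  58.1]
fans [ 87. 182.] [33.8  8.1] [ 20.9 121.8] 0.05 y [-52.1  65.5]
fans [ 90. 229.] [-0.9 12.1] [129.5  20.8] 89.78 y [-52.1  74. ]
fans [ 92. 269.] [-34.1  16.3] [137.9  21.3] 89.64 y [-52.1  81.3]
fans [ 77. 301.] [-61.   30.9] [73.4 16.1] 89.52 y [-4.2 63. ]
```

The four visible tails line up within 0.1 mm, and the fans are straight. Now the straightedge goes back to the rest.

Request:
apply_moves(steps=[[0, [0, 0, 0], [0, 0, 0.05]], [0, [0, 0, 0], [0, 0, 0.06]], [0, [0, 0, 0], [0, 0, 0.05]], [0, [-0.014, 0.028, 0], [0, 0, 0]], [0, [-0.015, 0.029, 0], [0, 0, 0]], [0, [-0.015, 0.029, 0], [0, 0, 0]], [0, [-0.015, 0.029, 0], [0, 0, 0]], [0, [-0.014, 0.028, 0], [0, 0, 0]], [0, [-0.013, 0.027, 0], [0, 0, 0]], [0, [0, 0, 0], [0, 0, 0]]])

```text
clock: 19.85
eef_pos: [475.4, -252.6, 81.8]
eef_rot: [179.9, 0.0, 1.9]
force: [-0.4, -0.4, -4.1]
opening: 0.292
grip_force: 30.0
```

Request:
apply_moves(steps=[[0, [0, 0, 0.008], [0, 0, 0]], [0, [0, 0, 0.008], [0, 0, 0]], [0, [0, 0, 0.007], [0, 0, 0]], [0, [0, 0, 0.006], [0, 0, 0]], [0, [0, 0, 0.004], [0, 0, 0]], [0, [0, 0, 0.003], [0, 0, 0]], [0, [0, 0, 0.002], [0, 0, 0]], [0, [0, 0, 0], [0, 0, 0]], [0, [0, 0, 0], [0, 0, 0]], [0, [0, 0, 0], [0, 0, 0]]])

```text
clock: 20.85
eef_pos: [476.9, -250.1, 44.0]
eef_rot: [180.0, -0.0, 2.0]
force: [-0.2, 0.2, -3.4]
opening: 0.293
grip_force: 30.0
```

Request:
apply_moves(steps=[[0, [-0.002, -0.004, 0], [0, 0, 0]], [0, [0, 0, 0], [0, 0, 0]], [0, [0, 0, 0.001], [0, 0, 0]], [0, [0, 0, 0.001], [0, 0, 0]], [0, [0, 0, 0.0005], [0, 0, 0]], [0, [0, 0, 0], [0, 0, 0]], [0, [0, 0, 0], [0, 0, 0]], [0, [0, 0, 0], [0, 0, 0]], [0, [0, 0, 0], [0, 0, 0]], [0, [0, 0, 0], [0, 0, 0]]])

```text
clock: 21.85
eef_pos: [474.7, -246.0, 41.8]
eef_rot: [180.0, -0.0, 2.1]
force: [-3.3, 2.5, 5.8]
opening: 0.296
grip_force: 30.0
```

It has landed on the cork, with force up 9 N. Releasing and lifting.

Request:
apply_moves(steps=[[0.4, [0, 0, 0], [0, 0, 0]], [0.6, [0, 0, 0], [0, 0, 0]], [1, [0, 0, 0], [0, 0, 0]], [1, [0, 0, 0], [0, 0, 0]], [1, [0, 0, 0], [0, 0, 0]], [1, [0, 0, 0], [0, 0, 0]], [1, [0, 0, 0], [0, 0, 0]], [1, [0, 0, 0], [0, 0, 0]], [1, [0, 0, 0], [0, 0, 0]], [1, [0, 0, 0], [0, 0, 0]]])

```text
clock: 22.85
eef_pos: [474.6, -246.0, 41.1]
eef_rot: [180.0, -0.0, 2.1]
force: [0.0, -0.1, 0.8]
opening: 0.999
grip_force: 0.0
```

Request:
apply_moves(steps=[[1, [0, 0, -0.01], [0, 0, 0]], [1, [0, 0, -0.015], [0, 0, 0]], [1, [0, 0, -0.02], [0, 0, 0]], [1, [0, 0, -0.025], [0, 0, 0]], [1, [0, 0, -0.025], [0, 0, 0]], [1, [0, 0, -0.025], [0, 0, 0]], [1, [0, 0, -0.02], [0, 0, 0]], [1, [0, 0, -0.01], [0, 0, 0]], [1, [0, 0, 0], [0, 0, 0]], [1, [0, 0, 0], [0, 0, 0]]])

```text
clock: 23.85
eef_pos: [474.5, -245.9, 190.8]
eef_rot: [-180.0, 0.0, 2.0]
force: [-0.7, 0.5, -0.1]
opening: 0.998
grip_force: 0.0
```

```bash
python3 - <<'E'
from h import *
w=cap('wrist');a=cap('scene');s=manip.get_state();print(s['eef_pos'].round(1),s['force'].round(1),s['opening'],s['clock'])
P=cloud(w);m=(w['range_z']>0)&(P[...,2]>60)&(P[...,2]<75);r=cv2.minAreaRect(P[m][:,:2].astype(np.float32));print(r,P[m][:,2].mean(),P[m][:,2].std())
im=np.hstack([cv2.resize(w['pixels'],(400,300)),cv2.resize(a['pixels'][190:280,260:380],(400,300))]);cv2.imwrite('pics/v6.png',im[:,:,::-1])
E
```

```text
[ 474.1 -245.7  189.7] [-0.7  0.6 -0.8] 1.0021970744583273 23.95
((474.0570068359375, -244.79470825195312), (49.43370056152344, 25.747976303100586), 2.3183059692382812) 67.40747616973711 0.9183696196281778
```

View pics/v6.png

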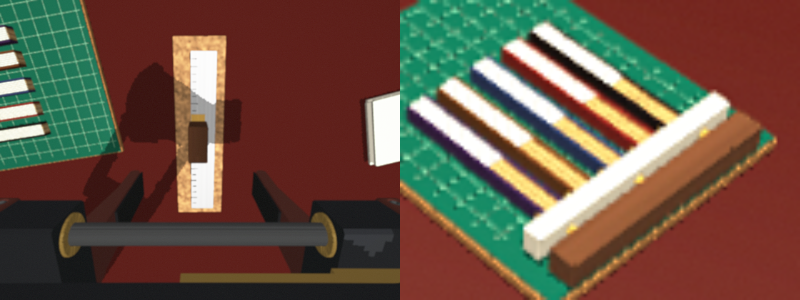

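The straightedge lies flat and centred on the cork, the gripper is clear of it, and all five fans are in line against the bar. Handing in.

```bash
python3 -c "
from bench import order
print(order.close_job())"
```

```text
the job is handed in; nothing more can be done
None
```

The job is handed in with no verdict shown: the five fans sit in line against the stop after a hold at about 10 N read at the wrist, the straightedge is released flat on its cork rest, and I saw no contact with the bystanders.

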